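# Return the drip trays to their matching hobs

## Task

The two drip trays have been left lying in the middle of the counter after washing: slide each one along the counter, without lifting it off, into the bay under the hob of its own colour, and press it in past the spring catch until it meets the back stop and stays latched there. The stops are set at different depths that cannot be seen, so feel for them and do not ram them, and leave the bottle, bowl and jar where they are.

Things in the scene. Friction and masses are not known exactly. Their poses are not given: they have to be found in the camera images.
- red_tray: Red enamel drip tray, an open shallow box 130 long (its x axis) x 100 wide (y) x 30 high, walls and floor 5 thick (inside 120 x 90), both ends alike, about 0.5 kg, lying flat on the counter. Origin: centre of its underside; z up.
- red_hob: Red single-burner gas hob, 200 x 200, 54 high, black grate to 65, heavy and fixed. Origin: centre of its underside; own +x points from its front face into its tray bay, z up. The bay's open mouth is in the -x face (towards the middle of the counter); its floor is the counter. Home, 15 to 60 mm of the tray stand out. On the left (+y) side.
- red_mouth (a point): Counter-level middle of the red hob's bay mouth, in the plane of its front face; axes as the hob's (x into the bay). Bay: 106 wide, 40 high. Steel guides 26 high flare from 106 to about 126 wide over the 18 mm in front of the face.
- red_buffer (a joint): Compression of the red hob's sprung rubber buffer, m: 0 untouched, 0.003 to 0.005 with the tray latched home. It stands 5 mm proud of the rigid stop (1-2 N). The stop's setting is unseen: 70 to 115 mm inside the face, to be felt. From 22 to 9 mm short of the stop a spring roller under the bay's roof resists the tray (pushing takes up to about 15 N), then drops behind its wall and holds it.
- blue_tray: Blue enamel drip tray, an open shallow box 130 long (its x axis) x 100 wide (y) x 30 high, walls and floor 5 thick (inside 120 x 90), both ends alike, about 0.5 kg, lying flat on the counter. Origin: centre of its underside; z up.
- blue_hob: Blue single-burner gas hob, 200 x 200, 54 high, black grate to 65, heavy and fixed. Origin: centre of its underside; own +x points from its front face into its tray bay, z up. The bay's open mouth is in the -x face (towards the middle of the counter); its floor is the counter. Home, 15 to 60 mm of the tray stand out. On the right (-y) side.
- blue_mouth (a point): Counter-level middle of the blue hob's bay mouth, in the plane of its front face; axes as the hob's (x into the bay). Bay: 106 wide, 40 high. Steel guides 26 high flare from 106 to about 126 wide over the 18 mm in front of the face.
- blue_buffer (a joint): Compression of the blue hob's sprung rubber buffer, m: 0 untouched, 0.003 to 0.005 with the tray latched home. It stands 5 mm proud of the rigid stop (1-2 N). The stop's setting is unseen: 70 to 115 mm inside the face, to be felt. From 22 to 9 mm short of the stop a spring roller under the bay's roof resists the tray (pushing takes up to about 15 N), then drops behind its wall and holds it.
- oil_bottle: Bystander: green glass oil bottle, 60 diameter, 170 high, standing. Origin: centre of its underside.
- bowl: Bystander: steel bowl, 120 across the rim, 50 high. Origin: centre of its underside.
- spice_jar: Bystander: spice jar with a yellow cap, 48 diameter, 75 high, standing. Origin: centre of its underside.

How it is judged:
By the outcome, as a careful person would: the job done as asked, in the order asked, and still so for the second after the job is handed in, with the robot touching nothing.
It also fails if it takes over 72 s, if anything falls off the work surface, if the arm or the gripper's body presses on something with over 40 N, if the wrist force passes 120 N, or if a joint passes its speed limit or range.

## Robot

A 6-joint arm with a two-finger parallel gripper is mounted at the origin on the work surface. World frame = base frame: x ahead of the robot, y to its left, z up, the work surface at z = 0. Lengths are in m, angles in rad, forces in N, time in s.
With the tool pointing down it reaches from about 0.35 to 0.8 m from the base axis. Payload 7.3 kg.
Tool frame: the origin (TCP) lies between the finger pads; the fingertips stand 25 mm ahead of it and the grasp point (between the pads) lies 6 mm ahead of it (r.tip_extent is the distance from the TCP to the fingertips, in m); z points along the fingers, y is the line along which they close (so a half turn about z gives the same grasp; the last joint's range is limited). The gripper opens to 85 mm and grips with 20 to 120 N. Pads are 22 mm wide; open, the fingers measure 114 mm over their backs; the gripper's body (76 mm by 85 mm) begins 54 mm behind the grasp point. The pads swing forward as they close: fully open they stand 13 mm farther back than shut.
Start: joints at [0.985, 0.342, 1.524, -0, 1.275, -0.146], TCP at [0.224, 0.475, 0.256] pointing down, gripper open.
Joint ranges: [-2.53, 2.53], [-0.77, 2.02], [0.04, 2.7], [-1, 4.14], [0.28, 2.66], [-3.11, 3.11]. Speed limits (rad/s): [2.57, 2.57, 3.14, 3.14, 3.14, 3.14].

## Interface

Orientations are given as a unit quaternion [x, y, z, w].
In Python, from workcell import r, command_gripper, optics gives the robot as it stands. The module is installed in compiled form; this text tells all that it offers. Calls block until the motion is done:
- r.reach(position, orientation): joint-space move of the TCP to a pose.
- r.move_straight(position, orientation=None, speed=0.15, max_force=None): straight line of the TCP; orientation=None keeps the orientation; speed is the mean speed in m/s. With max_force (N) it stops when the force on the tool has changed by that much, and returns True; else False.
- r.movej(angles): joint-space move.
- command_gripper(opening, force=None): finger opening in m; force is the grip in N (None keeps the last); returns when the fingers have stopped.
- r.hold(seconds).
- r.solve_ik(position, orientation): joint angles nearest the present ones, or None.
- r.read_state(): the state.
- optics.get_image(name): name is "side" or "top" or "wrist"; returns (picture, depth): 384x512x3 uint8, red, green, blue; 384x512 float32, m along the optical axis (not along the pixel's ray), 0 where there is no reading.
- optics.camera_model(name): a dict with "K" (3x3 intrinsics, pixels), "R" (3x3) and "t" (3): a world point X has camera coordinates R X + t; the wrist camera has in their place "tool_from_camera" (4x4, takes a point from camera to tool coordinates, whose origin is the TCP and whose axes are the flange's). Camera axes: x right, y down, z forward; pixel columns grow to the right and rows downward; lengths in m; the calibration is good to about 2 mm. A picture is of the moment at which its call begins: read the wrist's pose just before it. camera_model takes no time and is no camera call.
A pose or a line that the arm cannot do raises r.PlanningError and nothing moves.
- r.finish_job(): hands the job in; it is judged then, once.
The state is a dict: "time_s": time; "joint_positions": joint angles; "dq": joint speeds; "tau": joint torques, N m; "eef_pos": TCP position; "eef_rot": TCP orientation; "contact_force": force on the tool from outside, world axes, zero at the start; "torque": the same for the moment, N m; "grip_width": finger opening in m; "grip_force": force on a finger pad.
Only numpy, scipy, OpenCV 4.12 (cv2) and the standard library are available. Lean on these libraries where they do the work, as an engineer would, in place of code of your own. Each camera call takes 0.05 s, during which the arm holds its last target. There are 200 camera calls.

## Working session

There is one attempt and no reset: what is moved stays moved. The work goes in short steps, each a Python script; the robot and the scene stay as the last script left them, time stands still between calls to the robot, and variables do not carry over. Pictures are saved under pics/ and viewed, at most 10 in all, crops included, and the job is handed in when it is done.

```bash
mkdir -p pics
python3 - <<'E'
from workcell import r, optics
import cv2, numpy as np
for n in ("top","side"):
    p,d=optics.get_image(n); cv2.imwrite(f"pics/{n}0.png",p[:,:,::-1]); np.savez(f"{n}0.npz",p=p,d=d)
    m=optics.camera_model(n); print(n,m["K"].round(1).tolist(),m["R"].round(3).tolist(),m["t"].round(3).tolist())
print(optics.camera_model("wrist")); s=r.read_state(); print(s)
E
```

```text
top [[367.2, 0.0, 253.4], [0.0, 367.2, 187.7], [0.0, 0.0, 1.0]] [[0.025, -1.0, 0.005], [-0.981, -0.025, -0.195], [0.195, -0.0, -0.981]] [-0.014, 0.601, 1.069]
side [[467.9, 0.0, 255.9], [0.0, 467.9, 201.4], [0.0, 0.0, 1.0]] [[0.94, -0.342, -0.016], [-0.22, -0.567, -0.794], [0.262, 0.749, -0.608]] [-0.592, 0.158, 1.1]
{'K': array([[266.80190302,   0.        , 257.59020379],
       [  0.        , 266.80190302, 185.9983802 ],
       [  0.        ,   0.        ,   1.        ]]), 'tool_from_camera': array([[-8.52960760e-04, -9.53298132e-01, -3.02029706e-01,
         7.79334783e-02],
       [ 9.99999046e-01, -1.14125551e-03,  7.78058568e-04,
         8.18826993e-04],
       [-1.08641485e-03, -3.02028755e-01,  9.53298196e-01,
        -1.18103201e-01],
       [ 0.00000000e+00,  0.00000000e+00,  0.00000000e+00,
         1.00000000e+00]])}
{'time_s': 0.1, 'joint_positions': array([ 9.84942515e-01,  3.42626081e-01,  1.52491154e+00,  8.84556894e-06,
        1.27538793e+00, -1.45994748e-01]), 'dq': array([-1.20036350e-03, -2.03590378e-04, -1.48552856e-03, -2.15462994e-05,
        1.27732473e-03, -6.35971079e-04]), 'tau': array([ 1.85432931e-03, -4.34449983e+01, -2.46489412e+01, -7.58034412e-05,
        4.70546598e-03, -2.48349735e-06]), 'eef_pos': array([0.22334997, 0.47477194, 0.2557129 ]), 'eef_rot': array([ 2.18162064e-01,  9.75912327e-01, -6.20810753e-04, -2.42413583e-04]), 'contact_force': array([-0.1822247 , -0.16137551, -0.13490853]), 'torque': array([0.03533657, 0.02248413, 0.0165817 ]), 'grip_force': 0.0, 'grip_width': 0.08537297622217768}
```

View pics/top0.png

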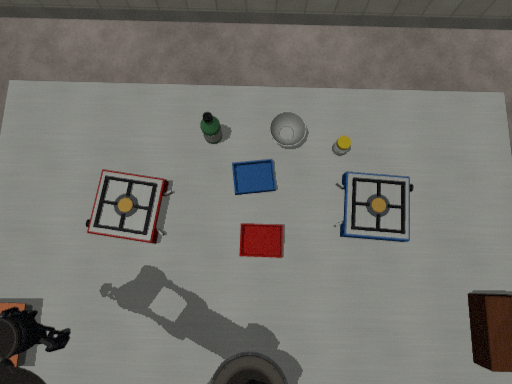

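View pics/side0.png

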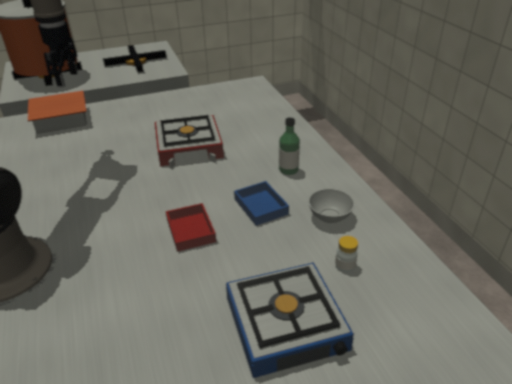

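The top view shows the red hob at (128,206) with its guides at (168,190) and (163,233). The blue hob is at (377,206) with guides at (338,185) and (335,225). The blue tray is at (254,177), the red tray at (261,241), and the bottle, bowl and jar are behind at rows 125–150. The side view agrees. Next I'll measure positions.

```bash
cat > h.py <<'E'
import numpy as np, cv2
from workcell import r, optics, command_gripper
def cloud(n,p,d):
    m=optics.camera_model(n); v,u=np.indices(d.shape)
    c=np.stack([u,v,np.ones_like(u)],-1)@np.linalg.inv(m["K"]).T*d[...,None]
    W=(c-m["t"])@m["R"]; W[d==0]=np.nan; return W
def onplane(n,px,z):
    m=optics.camera_model(n); px=np.atleast_2d(px)
    D=np.c_[px,np.ones(len(px))]@np.linalg.inv(m["K"]).T@m["R"]; C=-m["R"].T@m["t"]
    return C+D*((z-C[2])/D[:,2])[:,None]
def mask(p,col):
    h=cv2.cvtColor(p,cv2.COLOR_RGB2HSV); H,S,V=h[...,0],h[...,1],h[...,2]
    c=((H<6)|(H>174)) if col=="red" else ((H>100)&(H<125))
    return (c&(S>130)&(V>40)).astype(np.uint8)
def rect(xy):
    (c,s,a)=cv2.minAreaRect(xy.astype(np.float32))
    b=cv2.boxPoints((c,s,a)); e=b[1]-b[0],b[2]-b[1]
    l=max(e,key=np.linalg.norm); return np.array(c),sorted(np.round(s,4)),((np.degrees(np.arctan2(l[1],l[0]))+180)%180)
def trays(n,p):
    out={}
    for col in ("red","blue"):
        k,L,st,ce=cv2.connectedComponentsWithStats(mask(p,col))
        out[col]=[(st[i].tolist(),L==i) for i in range(1,k) if st[i][4]>150]
    return out
E
python3 - <<'E'
from h import *
for n in ("top","side"):
    z=np.load(n+"0.npz"); p,d=z["p"],z["d"]; W=cloud(n,p,d)
    print(n,"counter z",np.nanmedian(W[...,2][300:330,330:400] if n=="top" else W[...,2][180:200,100:140]))
    for col,bs in trays(n,p).items():
        for st,M in bs:
            q=W[M]; print(col,st,"z pct",np.nanpercentile(q[:,2],[5,50,95]).round(3))
            if st[4]<2500:
                cs,_=cv2.findContours(M.astype(np.uint8),cv2.RETR_EXTERNAL,cv2.CHAIN_APPROX_NONE)
                X=onplane(n,cs[0][:,0].astype(float),0.03)[:,:2]; print("  rim rect",rect(X))
                ok=q[(q[:,2]>0.022)&(q[:,2]<0.04)]; print("  rim pts rect",rect(ok[:,:2]),len(ok))
    Mz=((W[...,2]>0.045)&(W[...,2]<0.075)&(W[...,0]>0.2)&(W[...,0]<0.8)).astype(np.uint8)
    Mz=cv2.morphologyEx(Mz,cv2.MORPH_OPEN,np.ones((3,3)))
    k,L,st,ce=cv2.connectedComponentsWithStats(Mz)
    for i in range(1,k):
        if st[i][4]>100: q=W[L==i]; print("hob?",st[i].tolist(),rect(q[:,:2]),np.nanmedian(q[:,2]).round(3))
    for lo,hi in ((0.012,0.04),):
        Mz=((W[...,2]>lo)&(W[...,2]<hi)&(W[...,0]>0.2)&(W[...,0]<0.8)).astype(np.uint8)
        k,L,st,ce=cv2.connectedComponentsWithStats(Mz)
        for i in range(1,k):
            if st[i][4]>5: q=W[L==i]; print("low",st[i].tolist(),np.nanmean(q,0).round(3))
E
```

```text
top counter z 0.0008736069451177726
red [87, 179, 79, 64, 243] z pct [0.047 0.053 0.057]
  rim rect (array([0.54065692, 0.39525998]), [np.float64(0.2006), np.float64(0.2087)], np.float32(82.5477))
  rim pts rect (array([0.50661933, 0.30920658]), [np.float64(0.0), np.float64(0.1589)], np.float32(160.59833)) 2
red [240, 224, 43, 34, 1359] z pct [0.002 0.006 0.032]
  rim rect (array([ 0.44425446, -0.0257073 ]), [np.float64(0.0982), np.float64(0.1293)], np.float32(89.175415))
  rim pts rect (array([ 0.44468999, -0.02634998]), [np.float64(0.0978), np.float64(0.1295)], np.float32(91.17706)) 203
blue [232, 160, 44, 35, 1255] z pct [0.002 0.007 0.032]
  rim rect (array([0.64368814, 0.00206545]), [np.float64(0.1019), np.float64(0.1281)], np.float32(97.35887))
  rim pts rect (array([0.645661  , 0.00231904]), [np.float64(0.0986), np.float64(0.1286)], np.float32(97.016716)) 213
blue [340, 172, 69, 69, 338] z pct [0.017 0.051 0.056]
  rim rect (array([ 0.5591827 , -0.37897351]), [np.float64(0.2037), np.float64(0.2094)], np.float32(86.69684))
  rim pts rect (array([ 0.51530069, -0.31665841]), [np.
[... 2957 characters left out ...]
(140.11066)) 0.056
hob? [226, 263, 127, 101, 8257] (array([ 0.55615997, -0.3785198 ]), [np.float64(0.2007), np.float64(0.2024)], np.float32(86.51825)) 0.055
low [64, 0, 100, 13, 461] [0.482 2.14  0.025]
low [75, 112, 11, 13, 80] [0.217 0.665 0.026]
low [207, 146, 17, 14, 136] [0.597 0.28  0.026]
low [158, 154, 16, 12, 138] [0.449 0.299 0.026]
low [278, 160, 19, 13, 143] [0.772 0.121 0.026]
low [233, 181, 56, 42, 737] [ 0.644 -0.001  0.024]
low [310, 193, 15, 18, 165] [ 0.781 -0.063  0.025]
low [165, 203, 51, 45, 713] [ 0.443 -0.03   0.024]
low [311, 211, 30, 12, 103] [ 0.77  -0.139  0.031]
low [335, 254, 22, 16, 199] [ 0.739 -0.291  0.027]
low [226, 290, 127, 85, 1071] [ 0.531 -0.461  0.027]
```

```bash
cat >> h.py <<'E'
from scipy.spatial.transform import Rotation as Ro
def quat(yaw_y):  # tool z down, tool y along yaw_y (deg)
    a=np.radians(yaw_y); y=np.array([np.cos(a),np.sin(a),0]); z=np.array([0,0,-1.]); x=np.cross(y,z)
    return Ro.from_matrix(np.c_[x,y,z]).as_quat()
def uv(yaw): a=np.radians(yaw); return np.array([np.cos(a),np.sin(a),0])
def st(msg=""):
    s=r.read_state(); print(msg,"t%.1f"%s["time_s"],s["eef_pos"].round(4),"F",s["contact_force"].round(1),"w %.4f g %.1f"%(s["grip_width"],s["grip_force"])); return s
# tray centre, tray axis yaw, hob centre, bay yaw; 'ty' tool-y yaw sign: +1 red pushes along tool y, -1 blue against it
J={"red":dict(c=[.4437,-.027,0],ty=90.,h=[.538,.389,0],hy=82.7,s=1),
   "blue":dict(c=[.645,.001,0],ty=97.2,h=[.5575,-.3785,0],hy=86.6,s=-1)}
def geo(k):
    j=J[k]; u=uv(j["hy"])*j["s"]; return j,np.array(j["c"]),uv(j["ty"])*j["s"],u,np.array(j["h"])-.1*u
Z=np.array([0,0,1.])
def grasp(k,z=.040):
    j,c,t,u,M=geo(k); w=c-.0625*t
    command_gripper(.06); r.reach(w+.12*Z,quat(j["ty"])); r.move_straight(w+z*Z,speed=.12); st("down")
    command_gripper(.0,20); st("gripped")
def insert(k,z=.040):
    j,c,t,u,M=geo(k); q=quat(j["hy"])
    print(r.move_straight(M-(.03+.1275)*u+z*Z,q,speed=.12,max_force=25)); st("mouth")
    print(r.move_straight(M+(.038-.1275)*u+z*Z,q,speed=.06,max_force=20)); st("in")
E
python3 - <<'E'
from h import *
print(r.tip_extent, [geo(k)[4].round(3) for k in J])
for k in J:
    j,c,t,u,M=geo(k); print(k,r.solve_ik(c-.0625*t+.04*Z,quat(j["ty"])),r.solve_ik(M+.02*u+.04*Z,quat(j["hy"])))
grasp("red")
p,d=optics.get_image("wrist"); cv2.imwrite("pics/w1.png",p[:,:,::-1])
E
```

```text
0.025 [array([0.525, 0.29 , 0.   ]), array([ 0.563, -0.279,  0.   ])]
red [-3.68642719e-01  5.28796002e-01  1.96866997e+00 -4.44089210e-16
  6.44126678e-01 -1.93943905e+00] [ 4.05365313e-01  7.30507755e-01  1.50754486e+00 -4.44089210e-16
  9.03540039e-01 -1.03802198e+00]
blue [-2.10427985e-02  7.71223348e-01  1.41592118e+00 -4.44089210e-16
  9.54448129e-01 -1.71750283e+00] [-6.08558129e-01  7.65882623e-01  1.42792534e+00 -4.44089210e-16
  9.47784692e-01 -2.12001326e+00]
down t3.5 [ 0.4441 -0.0895  0.0404] F [ 0.9  0.3 -0.4] w 0.0599 g 0.0
gripped t4.0 [ 0.4439 -0.0894  0.0404] F [-1.1  2.1  5.3] w 0.0044 g 22.8
```

View pics/w1.png

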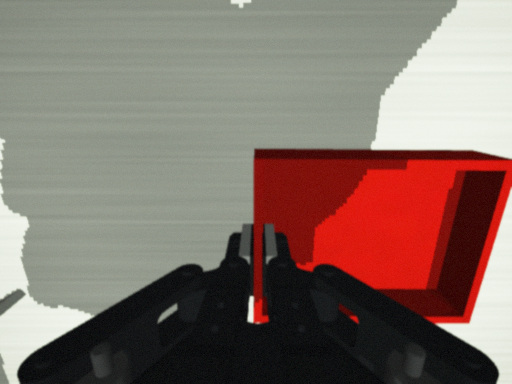

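The end wall is between the pads at about (256,245), roughly mid-width, and the tray is square to the fingers. Next I'll insert it.

Run:
```python
from h import *
insert("red")
p,d=optics.get_image("top"); cv2.imwrite("pics/t2.png",cv2.resize(p[130:290,60:320,::-1],None,fx=3,fy=3))
```

```text
False
mouth t6.2 [0.5051 0.1325 0.0404] F [-2.3 -5.6  7.5] w 0.0046 g 22.9
False
in t7.5 [0.5141 0.1999 0.0404] F [-1.3 -5.   5.5] w 0.0044 g 22.8
```

View pics/t2.png

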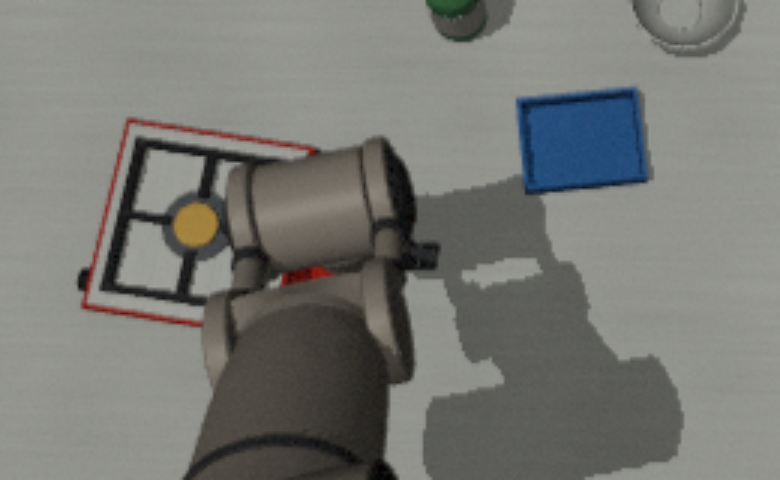

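```bash
cat >> h.py <<'E'
def release(k,z=.035):
    j,c,t,u,M=geo(k); q=quat(j["hy"]); P=r.read_state()["eef_pos"].copy(); P[2]=0
    command_gripper(.03); r.move_straight(P+.09*Z,q,speed=.15); r.move_straight(P-.04*u+.09*Z,q,speed=.15)
    command_gripper(0.,20); r.move_straight(P-.04*u+z*Z,q,speed=.12); r.hold(.2); st("behind")
def push(k,z=.035,fmax=24,step=.0012,fend=9):
    j,c,t,u,M=geo(k); q=quat(j["hy"]); s=r.read_state(); f0=-s["contact_force"]@u
    pos=lambda s:(s["eef_pos"]-M)@u*1000
    def go(d,sp,mf):
        return r.move_straight(M+u*(d/1000)+z*Z,q,speed=sp,max_force=mf)
    d=pos(s); print("start",d.round(1)); hit=go(d+70,.03,6); s=r.read_state(); d=pos(s)
    print("roller?",hit,d.round(1),(-s["contact_force"]@u-f0).round(1))
    peak=0; log=[]; latched=False
    for i in range(60):
        tgt=d+step*1000*(1 if not latched else .6); go(tgt,.015,10 if latched else 14); d=tgt
        s=r.read_state(); f=-s["contact_force"]@u-f0; peak=max(peak,f); log.append((round(pos(s),1),round(f,1)))
        if not latched and peak>6 and f<.45*peak: latched=True; print("over, at",log[-1])
        if latched and f>fend: print("stop",log[-1]); break
        if f>fmax: print("too much"); break
    print(log,"t%.1f"%s["time_s"])
E
python3 - <<'E'
from h import *
release("red"); push("red")
E
```

```text
behind t10.0 [0.5096 0.1603 0.0359] F [ 0.2  0.4 -0.2] w -0.0001 g 0.0
start -130.4
roller? True -78.7 0.7
over, at (np.float64(-57.3), np.float64(4.9))
stop (np.float64(-57.0), np.float64(10.6))
[(np.float64(-78.2), np.float64(5.4)), (np.float64(-77.6), np.float64(8.7)), (np.float64(-76.7), np.float64(10.4)), (np.float64(-75.5), np.float64(9.6)), (np.float64(-74.3), np.float64(11.0)), (np.float64(-73.0), np.float64(9.8)), (np.float64(-71.7), np.float64(8.1)), (np.float64(-70.4), np.float64(7.7)), (np.float64(-69.2), np.float64(8.7)), (np.float64(-68.0), np.float64(8.8)), (np.float64(-66.8), np.float64(8.8)), (np.float64(-65.5), np.float64(7.5)), (np.float64(-64.1), np.float64(6.6)), (np.float64(-62.7), np.float64(5.2)), (np.float64(-61.5), np.float64(5.8)), (np.float64(-60.2), np.float64(6.4)), (np.float64(-58.8), np.float64(5.1)), (np.float64(-57.3), np.float64(4.9)), (np.float64(-57.1), np.float64(7.3)), (np.float64(-57.0), np.float64(10.6))] t16.6
```

The red tray rose over the roller at -77.5 and came up hard at -57.0, which is 20 mm further on and fits the stop. I'll retreat, grasp blue and check the red tray with the camera.

```bash
cat >> h.py <<'E'
def retreat(k):
    j,c,t,u,M=geo(k); P=r.read_state()["eef_pos"].copy(); r.move_straight(P-.04*u,speed=.1); P=P-.04*u; P[2]=.15; r.move_straight(P,speed=.2)
def check(k,name):
    j,c,t,u,M=geo(k); p,d=optics.get_image("top"); W=cloud("top",p,d); m=mask(p,k)>0
    q=W[m]; a=(q-M)@u; l=q-M; l=l[:,:2]@np.array([-u[1],u[0]])
    sel=(a<.005)&(a>-.12)&(abs(l)<.052)&(q[:,2]>.018)
    print(k,"rim: out",np.percentile(a[sel],[1,3]).round(4),"lat",np.percentile(l[sel],[2,98]).round(3),sel.sum())
    x=int(((260 if k=="blue" else 60))); cv2.imwrite(name,cv2.resize(p[130:290,x:x+200,::-1],None,fx=3,fy=3))
E
python3 - <<'E'
from h import *
retreat("red"); grasp("blue"); check("red","pics/t3.png")
if 0.003<r.read_state()["grip_width"]<.007: insert("blue")
E
```

```text
down t20.1 [0.6376 0.0633 0.0408] F [ 0.3 -0.8  0.5] w 0.0602 g 0.0
gripped t20.6 [0.6374 0.0632 0.0405] F [-1.2  1.6  3.2] w 0.0044 g 22.7
red rim: out [-0.0445 -0.0444] lat [-0.049  0.049] 212
False
mouth t22.4 [ 0.5734 -0.1214  0.0405] F [1.6 2.6 4.8] w 0.0045 g 23.0
False
in t23.7 [ 0.5688 -0.1882  0.0405] F [0.4 8.  9.4] w 0.0044 g 23.3
```

View pics/t3.png

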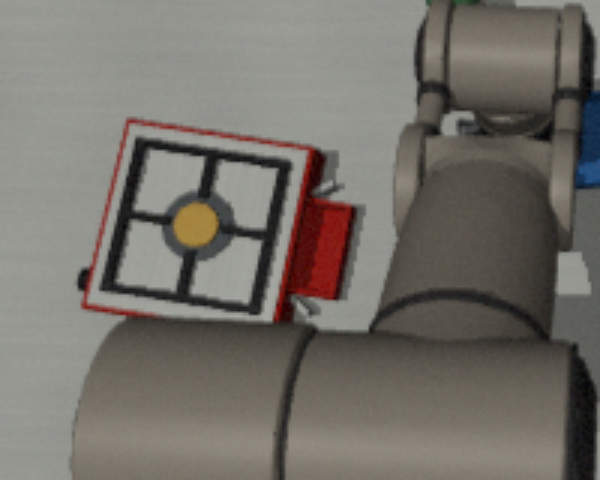

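Red stands about 44 mm out of the mouth between its guides, square (tray end at about (345,250) in the crop). Next I'll push blue.

Run:
```python
from h import *
release("blue"); push("blue")
```

```text
behind t26.2 [ 0.5718 -0.1485  0.036 ] F [ 0.6 -0.1 -0.4] w -0.0001 g 0.0
start -130.5
roller? True -65.9 0.3
over, at (np.float64(-46.1), np.float64(3.7))
stop (np.float64(-43.7), np.float64(10.9))
[(np.float64(-65.6), np.float64(5.1)), (np.float64(-65.1), np.float64(8.3)), (np.float64(-64.2), np.float64(10.1)), (np.float64(-63.2), np.float64(9.9)), (np.float64(-62.0), np.float64(8.8)), (np.float64(-60.7), np.float64(9.9)), (np.float64(-59.4), np.float64(8.4)), (np.float64(-58.0), np.float64(8.3)), (np.float64(-56.7), np.float64(8.6)), (np.float64(-55.5), np.float64(8.3)), (np.float64(-54.3), np.float64(8.0)), (np.float64(-53.0), np.float64(8.1)), (np.float64(-51.6), np.float64(7.7)), (np.float64(-50.2), np.float64(6.6)), (np.float64(-48.8), np.float64(4.7)), (np.float64(-47.6), np.float64(4.9)), (np.float64(-46.1), np.float64(3.7)), (np.float64(-44.9), np.float64(4.6)), (np.float64(-44.0), np.float64(3.3)), (np.float64(-43.9), np.float64(5.4)), (np.float64(-43.8), np.float64(7.8)), (np.float64(-43.7), np.float64(10.9))] t33.7
```

```bash
cat >> h.py <<'E'
def touch(k,end,z=.035,back=8):
    j,c,t,u,M=geo(k); q=quat(j["hy"]); at=lambda d:M+u*d/1000+z*Z
    r.move_straight(at(end-back),q,speed=.05); r.hold(.3); f0=-r.read_state()["contact_force"]@u
    for d in np.arange(end-4,end+2.5,.5):
        r.move_straight(at(d),q,speed=.02,max_force=8); s=r.read_state(); f=-s["contact_force"]@u-f0
        print((round((s["eef_pos"]-M)@u*1000,1),round(f,1)),end=" ")
        if f>7: break
    print("t%.1f"%s["time_s"])
E
python3 - <<'E'
from h import *
touch("blue",-43.8); retreat("blue")
j,c,t,u,M=geo("red"); q=quat(j["hy"])
r.reach(M-.1*u+.15*Z,q); check("blue","pics/t4.png"); r.move_straight(M-.1*u+.035*Z,speed=.15)
touch("red",-57.,back=12); retreat("red"); st("end")
E
```

```text
(np.float64(-47.5), np.float64(-0.5)) (np.float64(-47.3), np.float64(0.1)) (np.float64(-46.8), np.float64(1.1)) (np.float64(-46.3), np.float64(-0.2)) (np.float64(-45.7), np.float64(0.1)) (np.float64(-45.3), np.float64(-0.8)) (np.float64(-44.8), np.float64(-0.9)) (np.float64(-44.3), np.float64(0.1)) (np.float64(-44.0), np.float64(0.6)) (np.float64(-43.9), np.float64(5.4)) (np.float64(-43.8), np.float64(6.6)) (np.float64(-43.8), np.float64(8.5)) t37.4
blue rim: out [-0.0305 -0.0301] lat [-0.048  0.05 ] 184
(np.float64(-60.9), np.float64(0.1)) (np.float64(-60.5), np.float64(1.1)) (np.float64(-60.0), np.float64(0.1)) (np.float64(-59.5), np.float64(0.3)) (np.float64(-59.0), np.float64(-0.1)) (np.float64(-58.5), np.float64(-0.2)) (np.float64(-58.0), np.float64(0.7)) (np.float64(-57.5), np.float64(0.1)) (np.float64(-57.2), np.float64(2.2)) (np.float64(-57.1), np.float64(5.0)) (np.float64(-57.0), np.float64(7.5)) t45.2
end t46.5 [0.5123 0.1937 0.1491] F [ 0.1  0.2 -0. ] w 0.0000 g 0.0
```

View pics/t4.png

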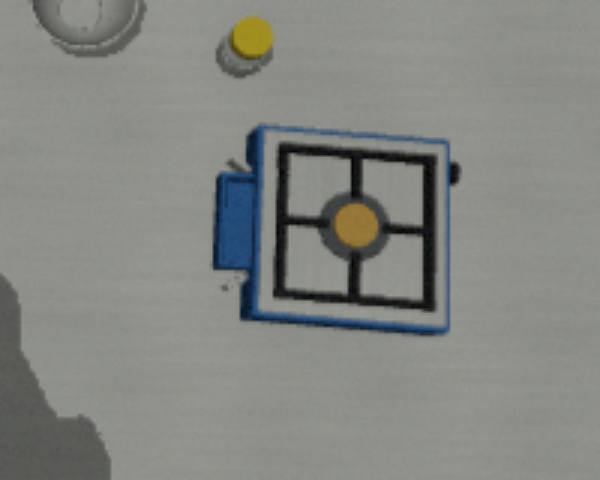

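Blue stands about 30 mm out, square between its guides (tray at about (235,222) in the crop), and the bowl and jar haven't moved. Both trays stayed at their stops when touched again, with no spring-back.

Run:
```python
from workcell import r
print(r.finish_job())
```

```text
the job is handed in; nothing more can be done
None
```

Both trays are latched at their back stops in the bays of their own colour, pushed in at about 11 N with no spring-back when touched again; the bottle, bowl and jar were not touched, and the job was handed in at about 47 s.

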